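Push the used coffee capsule through the spring flap

TASK

Put the used coffee capsule that stands on the deck of the bin into the bin: push the self-closing flap well down with one finger and, while that finger keeps it open, push the capsule over the deck's edge and in with the other finger. Only push the capsule: do not pick it up, squeeze it or shove it onto the shut flap. Finish with the capsule inside, the flap swung shut again and the mug, canister and spoon left where they are.

Things in the scene. Friction and masses are not known exactly. Their poses are not given: they have to be found in the camera images.
- bin: Fixed grey worktop bin for used capsules: hollow box 240 mm long (own x), 120 wide (y), 150 tall; origin at the centre of its underside. Its +x is the push direction, roughly to the robot's right: first the deck (x -120 to -30 mm), then the opening with the flap (x -30 to 95, 88 wide), then a flat band behind the hinge (x 95 to 120); all these tops lie at z = 150.
- deck_edge (a point): Middle of the free edge of the bin's deck, where the opening begins: bin x = -30, y = 0, z = 150 mm (deck top). Axes as the bin's. The deck is a flat 4 mm sheet, hollow beneath, with a rim 6 mm high and 4 mm wide along its back and both sides.
- bin_floor (a point): Centre of the bin's inner floor, 5 mm above the worktop. Axes as the bin's.
- flap (a joint): Angle of the steel flap, rad: 0 = shut, level with the deck; grows as it swings down into the bin, to 1.25 at most. Leaf 123 mm long, 84 wide, 3 thick; hinge line along the bin's y at x = 95, z = 150 mm of the bin. A spring shuts it: pressing at the lip takes about 0.7 N to start, about 1.9 N at 0.9 rad; nearer the hinge in proportion more.
- flap_lip (a point): Middle of the flap's free lip, top face; swings with the flap. Shut, it is 2 mm beyond the deck's edge. On the leaf stands a sloping press plate, 50 mm wide about the middle: from 85 to 35 mm off the hinge its top slopes up from the leaf to 12 mm above it, then runs level to 14 mm off the hinge; a finger sliding towards the hinge at one height opens the flap farther.
- capsule: The used coffee capsule: plain aluminium dome 20 mm high with a flat flange of 38 mm diameter and 2.5 mm thickness underneath, about 20 g, slippery (friction about 0.3), loose on the deck, flange down, centre 23 to 38 mm short of the deck's edge. Origin at the centre of the flange's underside, z up through the dome.
- mug: Bystander: white mug, 80 mm across, 90 mm tall, standing on the worktop beside the bin. Origin at the centre of its underside.
- canister: Bystander: white lidded canister, 90 mm across, 120 mm tall, standing behind the deck end of the bin. Origin at the centre of its underside.
- spoon: Bystander: spoon with a wooden handle, 150 mm long, lying on the worktop beyond the hinge end of the bin. Origin near its middle, on the worktop.
Mind the look-alikes: they are no part of the job. There is more than one size of the capsule; the one meant has the size given above.

How it is judged:
By the outcome, as a careful person would: the job done as asked, in the order asked, and still so for the second after the job is handed in, with the robot touching nothing.
It also fails if it takes over 35 s, if anything falls off the work surface, if the arm or the gripper's body presses on something with over 40 N, if the wrist force passes 120 N, or if a joint passes its speed limit or range.

ROBOT

A 6-joint arm with a two-finger parallel gripper is mounted at the origin on the work surface. World frame = base frame: x ahead of the robot, y to its left, z up, the work surface at z = 0. Lengths are in mm, angles in rad, forces in N, time in s.
With the tool pointing down it reaches from about 350 to 875 mm from the base axis. Payload 4.2 kg.
Tool frame: the origin (TCP) lies at the very end of the fingers, on their centre line; the grasp point (between the pads) lies 19 mm behind it; z points along the fingers, y is the line along which they close (so a half turn about z gives the same grasp; the last joint's range is limited). The gripper opens to 85 mm and grips with 20 to 120 N. Pads are 22 mm wide; open, the fingers measure 114 mm over their backs; the gripper's body (76 mm by 85 mm) begins 54 mm behind the grasp point. The pads swing forward as they close: fully open they stand 13 mm farther back than shut.
Start: joints at [-0.912, 0.385, 0.008, 0, -1.194, -0.259], TCP at [243.284, -575.684, 231.312] pointing down, gripper open.
Joint ranges: [-3.14, 3.14], [-1.21, 2.06], [-1.07, 1.41], [-3.16, 2.05], [-2.99, -0.16], [-3.1, 3.1]. Speed limits (rad/s): [2.79, 2.79, 3.14, 3.14, 3.14, 3.14].

INTERFACE

Orientations are given as a unit quaternion [x, y, z, w].
In Python, from bench import arm gives the robot as it stands.
- The arm moves only by the tool servo_tool, never from a script. Its argument "rows" is a list that holds one entry, the list of rows, each a list of 7 numbers: the finger opening in mm, from 0 to 85.4, then the shift along the tool's x, y, z in mm, then the turn, a rotation vector about the tool's x, y, z in rad. A call has 1 to 10 rows; each row is the pose to reach, as a shift and turn from the pose commanded when the call began, along the tool's axes at that moment; what a row does not reach only later rows make up. A row lasts 1/8 s, in which the tool goes at most 62.5 mm and 10.7 degrees, less where a joint would pass 70% of its speed; a pose out of reach is approached as far as the arm can. A call with a gripper value outside its range is refused whole. The fingers move at their own pace and stop on an object; the grip force is fixed at half the most. Time passes only in rows, so rows that repeat a pose let the fingers close. It gives the time, the measured TCP pose, the force, the opening and the grip force at its end, in the units of the state.
- arm.read_state(): the state, without advancing time (a new reading comes with each control period).
- arm.get_image(name): name is "side" or "top"; returns the picture (420x560x3 uint8, red, green, blue); there is no depth.
- arm.camera_params(name): a dict with "intrinsics" (3x3 intrinsics, pixels), "R" (3x3) and "t" (3): a world point X has camera coordinates R X + t. Camera axes: x right, y down, z forward; pixel columns grow to the right and rows downward; lengths in mm; the calibration is good to about 2 mm. A picture is of the moment at which its call begins. camera_params takes no time and is no camera call.
- arm.job_done(): hands the job in; it is judged then, once.
The state is a dict: "clock": time; "joints": joint angles; "joint_vel": joint speeds; "joint_efforts": joint torques, N m; "position": TCP position; "ee_rot": TCP orientation; "contact_force": force on the tool from outside, world axes, zero at the start; "wrist_torque": the same for the moment, N m; "gripper_width": finger opening in mm; "grasp_force": force on a finger pad.
Only numpy, scipy, OpenCV 4.12 (cv2) and the standard library are available. Lean on these libraries where they do the work, as an engineer would, in place of code of your own. Each camera call takes 0.05 s, during which the arm holds its last target. There are 200 camera calls.

## Working session

There is one attempt and no reset: what is moved stays moved. The work goes in short steps, Python scripts to look and compute and a tool call to move; the robot and the scene stay as the last step left them, time stands still between calls to the robot, and variables do not carry over. Pictures are saved under pics/ and viewed, at most 10 in all, crops included, and the job is handed in when it is done.

Besides the shell and the picture viewer there is one more tool, called after "Request:" as name(argument=value, ...) on one line, values as JSON. servo_tool: Moves the arm, as the interface text tells. Its arguments: {"type":"object","properties":{"rows":{"type":"array"}},"required":["rows"]}

```bash
mkdir -p pics; python3 - <<'E'
from bench import arm
import cv2
for n in("side","top"):
    cv2.imwrite(f"pics/{n}0.png",arm.get_image(n)[:,:,::-1]); p=arm.camera_params(n); print(n,p)
print(arm.read_state())
E
```

```text
side {'intrinsics': array([[390.77352399,   0.        , 277.24917047],
       [  0.        , 390.77352399, 213.68633451],
       [  0.        ,   0.        ,   1.        ]]), 'R': array([[-0.69707721, -0.71695663, -0.00752095],
       [-0.44396797,  0.43984702, -0.78065808],
       [ 0.56300605, -0.5408399 , -0.62491311]]), 't': array([421.52780299, 334.63811842, 414.83241951])}
top {'intrinsics': array([[500.35019611,   0.        , 279.26819045],
       [  0.        , 500.35019611, 209.00847739],
       [  0.        ,   0.        ,   1.        ]]), 'R': array([[-0.00818828, -0.99990801,  0.01081304],
       [-0.99702887,  0.0073355 , -0.07667872],
       [ 0.07659235, -0.01140878, -0.99699722]]), 't': array([  49.00214277,  601.6421699 , 1118.87505441])}
{'clock': 0.1, 'joints': array([-9.12409898e-01,  3.85445691e-01,  6.74313323e-03, -4.10161690e-04,
       -1.19400746e+00, -2.58612637e-01]), 'joint_vel': array([ 0.00104756, -0.00100791,  0.00323557,  0.00269466,  0.00060444,
        0.00035296]), 'joint_efforts': array([-4.63187898e-04, -3.93319809e+01,  1.88929796e+01,  4.19797227e+00,
       -2.59522974e-03,  8.54169940e-06]), 'position': array([ 243.06351556, -575.22256896,  230.34759442]), 'ee_rot': array([-1.98484252e-01,  9.80103591e-01,  9.42391522e-04, -2.52569026e-04]), 'contact_force': array([ 0.51627861, -0.790911  ,  0.30442715]), 'wrist_torque': array([-0.00148469,  0.02931488, -0.093359  ]), 'grasp_force': 0.0, 'gripper_width': 85.36258327574588}
```

View pics/side0.png

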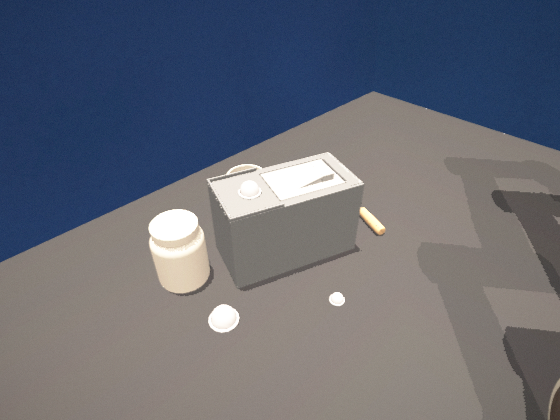

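View pics/top0.png

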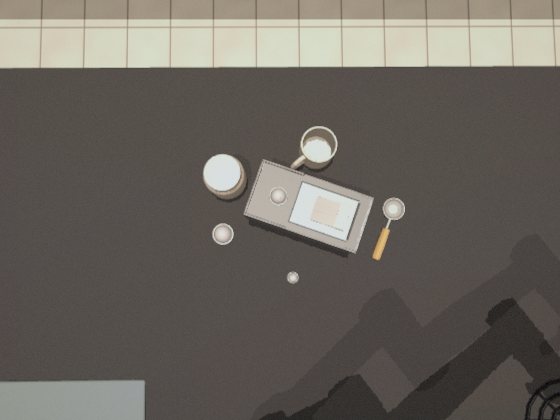

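The side view shows the bin at (210–360, 160–280), with a capsule on the deck at (249,189). In the top view there are three candidates: (278,196) on the deck, (223,234) larger on the worktop, and (293,278) smaller on the worktop. The one on the deck fits, and I'll confirm it and its size in a crop.

```bash
python3 - <<'E'
import cv2
a=cv2.imread("pics/top0.png")[150:260,235:385]; cv2.imwrite("pics/topc.png",cv2.resize(a,None,fx=5.3,fy=5.3,interpolation=cv2.INTER_CUBIC))
a=cv2.imread("pics/side0.png")[145:255,205:365]; cv2.imwrite("pics/sidec.png",cv2.resize(a,None,fx=5,fy=5,interpolation=cv2.INTER_CUBIC))
E
```

```text
(no output)
```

View pics/topc.png

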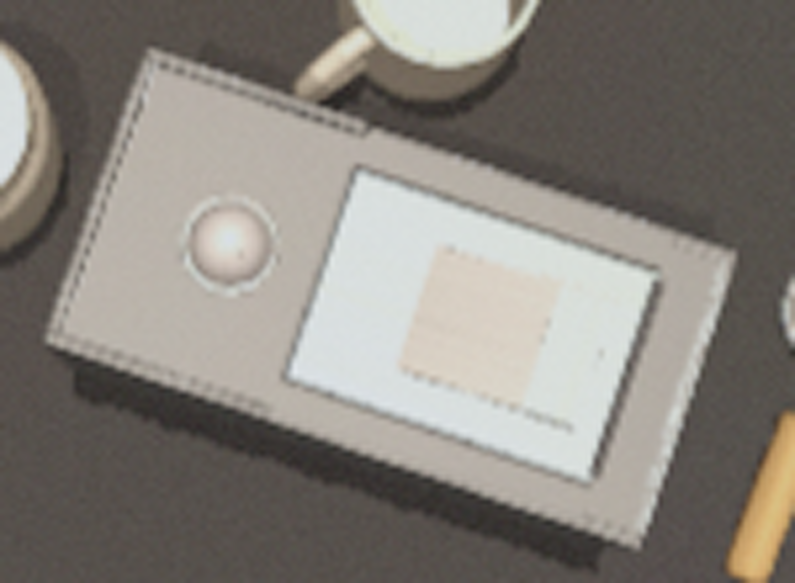

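View pics/sidec.png

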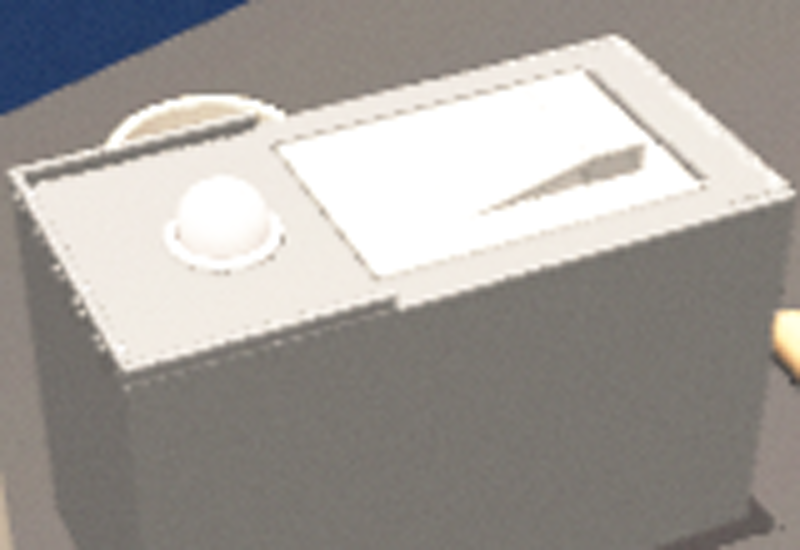

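The crop confirms it: the deck capsule's flange is centred at crop (230,245), about 93 px wide. Opening corners in the top crop are (357,168), (288,378), (660,270) and (594,480). Next I'll fit the bin pose.

```bash
cat > h.py <<'E'
import numpy as np
from bench import arm
from scipy.optimize import least_squares
from scipy.spatial.transform import Rotation as R
def proj(n,X):
    p=arm.camera_params(n); c=np.atleast_2d(X)@p["R"].T+p["t"]; c=c@p["intrinsics"].T
    return c[:,:2]/c[:,2:]
def ray(n,uv,z):
    p=arm.camera_params(n); d=p["R"].T@np.linalg.inv(p["intrinsics"])@[*uv,1]; o=-p["R"].T@p["t"]
    return o+d*(z-o[2])/d[2]
E
python3 - <<'E'
from h import *
M=np.array([[120,60,150],[120,-60,150],[-120,60,156],[-120,-60,156],[-30,44,150],[-30,-44,150],[95,44,150],[95,-44,150.]])
T=np.array([[735,252],[640,547],[150,50],[47,342],[357,168],[288,378],[660,270],[594,480]])/5.3+[235,150]
S=np.array([[618,36],[795,190],[10,172],[125,375],[275,146],[378,277],[583,72],[703,183]])/5+[205,145]
def w(q,M): 
    c,s=np.cos(q[2]),np.sin(q[2]); return np.c_[M[:,0]*c-M[:,1]*s+q[0],M[:,0]*s+M[:,1]*c+q[1],M[:,2]]
for sel in("t","s","ts"):
    f=lambda q:np.concatenate(([(proj("top",w(q,M))-T).ravel()] if "t" in sel else [])+([(proj("side",w(q,M))-S).ravel()] if "s" in sel else []))
    r=least_squares(f,[560,-20,-1.7]); q=r.x
    print(sel,q.round(3),"rms px",np.sqrt(np.mean(r.fun**2)).round(2))
    c,s=np.cos(q[2]),np.sin(q[2])
    for n,u in(("top",np.array([230,245])/5.3+[235,150]),("side",np.array([223,238])/5+[205,145])):
        X=ray(n,u,152)[:2]-q[:2]; print(n,"capsule bin xy",(c*X[0]+s*X[1]).round(1),(-s*X[0]+c*X[1]).round(1))
W=[ray("top",np.array(a)/5.3+[235,150],152) for a in((183,245),(277,245))];print("flange dia",np.linalg.norm(W[0]-W[1]))
for n,u,z in(("top",(319,148),90),("top",(224,174),120),("top",(394,209),5),("top",(378,258),5),("top",(295,165),60)): print(ray(n,u,z).round(0))
p=arm.read_state();print(R.from_quat(p["ee_rot"]).as_matrix().round(3))
E
```

```text
t [597.82  -15.159  -1.907] rms px 0.6
top capsule bin xy -65.7 -1.5
side capsule bin xy -68.5 -5.7
s [596.216 -12.571  -1.908] rms px 0.72
top capsule bin xy -63.8 0.8
side capsule bin xy -66.6 -3.4
ts [597.423 -14.205  -1.907] rms px 0.8
top capsule bin xy -64.9 -0.8
side capsule bin xy -67.7 -5.1
flange dia 35.94922424426669
[729. -42.  90.]
[669. 161. 120.]
[ 601. -222.    5.]
[ 488. -183.    5.]
[697.   9.  60.]
[[-0.921 -0.389 -0.001]
 [-0.389  0.921  0.002]
 [ 0.     0.002 -1.   ]]
```

```bash
cat >> h.py <<'E'
Q=np.array([597.4,-14.2,-1.907]); c_,s_=np.cos(Q[2]),np.sin(Q[2])
BX=np.array([c_,s_,0]);BY=np.array([-s_,c_,0]);Z=np.array([0,0,1.])
def b2w(x,y,z): return np.array([Q[0],Q[1],0])+x*BX+y*BY+z*Z
def w2b(X): d=X-[Q[0],Q[1],0]; return np.array([d@BX,d@BY,d[2]])
def orient(a): return np.c_[-BY,-np.cos(a)*BX+np.sin(a)*Z,-np.cos(a)*Z-np.sin(a)*BX]
def go(rear,a,delta,half=42.7):
    """rear = bin coords of rear pad's inner tip corner; prints shift/turn for servo"""
    s=arm.read_state(); C=R.from_quat(s["ee_rot"]).as_matrix(); T=orient(a)
    tcp=b2w(*rear)-half*T[:,1]+delta*T[:,2]
    print("shift",(C.T@(tcp-s["position"])).round(1),"turn",R.from_matrix(C.T@T).as_rotvec().round(3),"tcp",tcp.round(1))
    print("state tcp bin",w2b(s["position"]).round(1),"j",s["joints"].round(2),"F",s["contact_force"].round(1),"t",s["clock"],"w",s["gripper_width"])
E
python3 -c "
from h import *
go((-93,-2.5,235),0.57,13)"
```

```text
shift [-585.8  428.1   30.1] turn [-0.542 -0.21   0.715] tcp [616.2  47.1 201. ]
state tcp bin [ 646.5 -149.4  230.3] j [-0.91  0.39  0.01 -0.   -1.19 -0.26] F [ 0.5 -0.8  0.3] t 0.1 w 85.36258327574588
```

Request:
servo_tool(rows=[[[85,-50,36,-10,0,0,0],[85,-100,72,-30,-0.1,-0.04,0.13],[85,-150,108,-40,-0.2,-0.08,0.26],[85,-200,146,-40,-0.3,-0.12,0.4],[85,-250,182,-40,-0.4,-0.15,0.53],[85,-300,219,-40,-0.48,-0.18,0.63],[85,-350,256,-40,-0.54,-0.21,0.715],[85,-400,292,-40,-0.54,-0.21,0.715],[85,-450,329,-40,-0.54,-0.21,0.715],[85,-500,365,-40,-0.54,-0.21,0.715]]])

```text
clock: 1.35
position: [562.3, -43.0, 271.1]
ee_rot: [0.16, 0.947, 0.276, 0.047]
contact_force: [-0.3, -1.2, 0.2]
gripper_width: 85.1
grasp_force: 0.0
```

```bash
python3 -c "
from h import *
go((-93,-2.5,235),0.57,13)"
```

```text
shift [-21.   49.1 114.4] turn [-0.003  0.001  0.001] tcp [616.2  47.1 201. ]
state tcp bin [ 38.8 -23.6 271.1] j [-0.12  0.25  0.01 -0.58 -1.25 -1.62] F [-0.3 -1.2  0.2] t 1.35 w 85.05442708089217
```

Request:
servo_tool(rows=[[[85,-11,30,50,0,0,0],[85,-21,49,90,0,0,0],[85,-21,49,114,0,0,0],[85,-21,49,114,0,0,0],[85,-21,49,114,0,0,0]]])

```text
clock: 1.98
position: [615.7, 44.3, 202.2]
ee_rot: [0.16, 0.947, 0.275, 0.048]
contact_force: [-0.4, -0.5, -0.1]
gripper_width: 85.2
grasp_force: 0.0
```

```bash
python3 - <<'E'
from h import *
import cv2
go((-93,-2.5,235),0.57,13)
ims=[]
for n in("side","top"):
    a=arm.get_image(n)[:,:,::-1]; 
    s=arm.read_state();C=R.from_quat(s["ee_rot"]).as_matrix();P=s["position"]
    for sg in(1,-1):
        for d in (0,13): print(n,sg,d,proj(n,P+sg*42.7*C[:,1]-d*C[:,2]).round(1))
    a=a[90:250,200:360] if n=="side" else a[120:280,220:380]
    ims.append(cv2.resize(a,(400*1,400),interpolation=cv2.INTER_CUBIC))
cv2.imwrite("pics/hover.png",np.hstack(ims))
E
```

```text
shift [0.5 1.7 2.5] turn [-0.004  0.002  0.002] tcp [616.2  47.1 201. ]
state tcp bin [-61.3  -2.  202.2] j [ 0.04  0.36 -0.01 -0.61 -1.06 -1.68] F [-0.4 -0.5 -0.1] t 1.975 w 85.21056357548234
side 1 0 [[228.  156.4]]
side 1 13 [[231.8 148.9]]
side -1 0 [[272.3 171.1]]
side -1 13 [[276.1 164.4]]
top 1 0 [[262.4 187.2]]
top 1 13 [[265.8 187.7]]
top -1 0 [[297.5 201.7]]
top -1 13 [[301.2 202.4]]
```

View pics/hover.png

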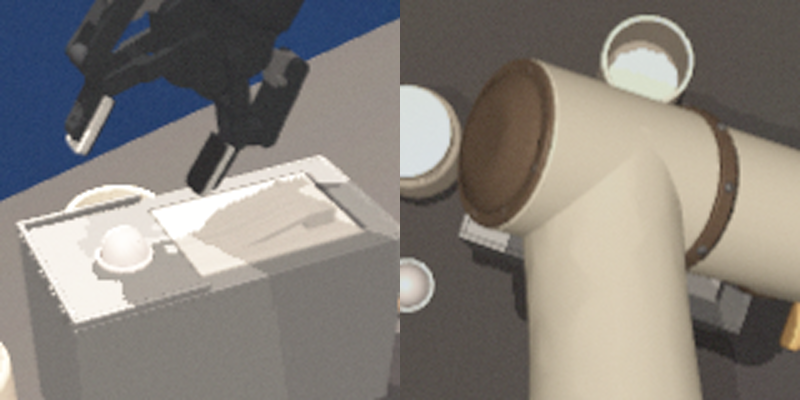

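Rear tip at crop (76,148) and front tip at (197,187) match the model with the tips 13 mm behind the TCP. The rear finger is behind the capsule and the front finger is over the flap. Descending next.

```bash
python3 -c "
from h import *
go((-93,-2.5,154.5),0.57,13)"
```

```text
shift [  1.1 -41.8  71. ] turn [-0.003  0.004  0.002] tcp [616.2  47.1 120.5]
state tcp bin [-61.1  -1.8 202.8] j [ 0.04  0.35 -0.01 -0.61 -1.06 -1.68] F [-0.6 -0.3 -0.1] t 2.075 w 84.86333146878825
```

Request:
servo_tool(rows=[[[85,1,-3,9,0,0,0],[85,1,-9,19,0,0,0],[85,1,-15,28,0,0,0],[85,1,-20,36,0,0,0],[85,1,-25,44,0,0,0],[85,1,-30,52,0,0,0],[85,1,-34,59,0,0,0],[85,1,-38,65,0,0,0],[85,1,-41.5,70.5,0,0,0],[85,1,-41.5,70.5,0,0,0]]])

```text
clock: 3.32
position: [615.6, 48.2, 119.2]
ee_rot: [0.16, 0.947, 0.276, 0.047]
contact_force: [0.4, 0.5, 0.3]
gripper_width: 84.8
grasp_force: 0.7
```

```bash
python3 - <<'E'
from h import *
import cv2
go((-93,-2.5,154.5),0.57,13)
a=arm.get_image("side")[:,:,::-1][130:250,200:360]
cv2.imwrite("pics/down.png",cv2.resize(a,None,fx=5,fy=5,interpolation=cv2.INTER_CUBIC))
E
```

```text
shift [-0.9 -0.  -1.5] turn [-0.003  0.001  0.001] tcp [616.2  47.1 120.5]
state tcp bin [-64.9  -3.4 119.2] j [ 0.04  0.45 -0.08 -0.67 -0.93 -1.56] F [0.4 0.5 0.3] t 3.325 w 84.84618674066898
```

View pics/down.png

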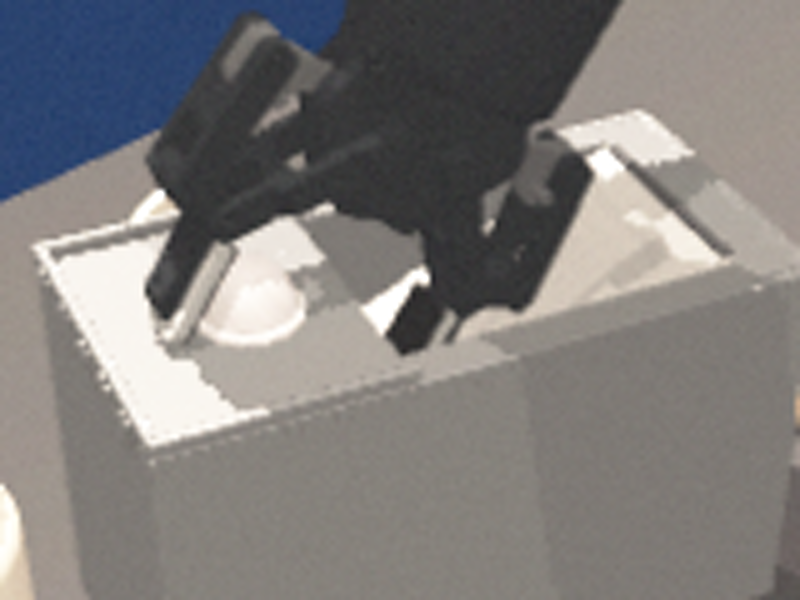

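The flap is being held down by the front finger at crop (415,330). The rear pad, at (195,300), sits just behind the capsule at (255,300), which hasn't been moved. Pushing along bin +x next.

Request:
servo_tool(rows=[[[85,-0.5,-3,-2.5,0,0,0],[85,-0.5,-5,-3.5,0,0,0],[85,-0.5,-7.5,-5.5,0,0,0],[85,-0.5,-10,-7,0,0,0],[85,-0.5,-12.5,-8.5,0,0,0],[85,-0.5,-15,-10,0,0,0],[85,-0.5,-17.5,-11.5,0,0,0],[85,-0.5,-20,-13.5,0,0,0],[85,-0.5,-22.5,-15,0,0,0],[85,-0.5,-25,-16.5,0,0,0]]])

```text
clock: 4.62
position: [606.5, 21.3, 120.6]
ee_rot: [0.16, 0.946, 0.277, 0.048]
contact_force: [3.8, 10.1, 2.3]
gripper_width: 84.7
grasp_force: 0.1
```

```bash
python3 - <<'E'
from h import *
import cv2
go((-38,-2.5,154.5),0.57,13)
a=arm.get_image("side")[:,:,::-1][130:250,200:360]
cv2.imwrite("pics/push1.png",cv2.resize(a,None,fx=5,fy=5,interpolation=cv2.INTER_CUBIC))
E
```

```text
shift [ -0.6 -23.1 -14.7] turn [-0.     0.001  0.001] tcp [598.   -4.8 120.5]
state tcp bin [-36.5  -3.1 120.6] j [-0.01  0.44 -0.09 -0.68 -0.96 -1.52] F [ 3.8 10.1  2.3] t 4.625 w 84.68192277892868
```

View pics/push1.png

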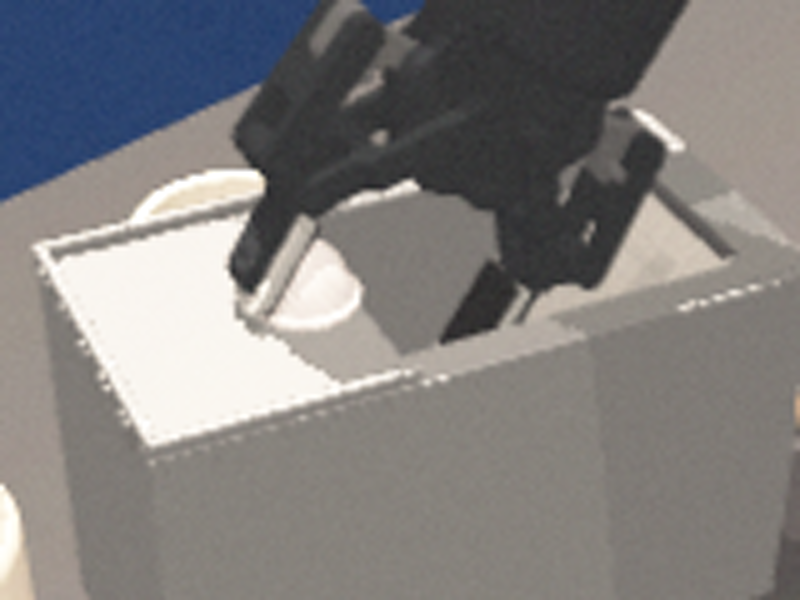

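The capsule at crop (315,285) is sliding ahead of the rear pad, and the flap is well down under the front finger. I'll continue in small steps and watch the force (11 N now).

Request:
servo_tool(rows=[[[85,0,-2,-1.5,0,0,0],[85,0,-4,-2.5,0,0,0],[85,0,-6,-4,0,0,0],[85,0,-8,-5,0,0,0]]])

```text
clock: 5.18
position: [603.9, 13.2, 121.1]
ee_rot: [0.16, 0.946, 0.278, 0.048]
contact_force: [4.1, 12.3, 3.5]
gripper_width: 84.8
grasp_force: 0.1
```

Request:
servo_tool(rows=[[[85,0,-2,-1.5,0,0,0],[85,0,-4,-2.5,0,0,0],[85,0,-6,-4,0,0,0],[85,0,-8,-5,0,0,0],[85,0,-10,-6.5,0,0,0]]])

```text
clock: 5.8
position: [600.9, 7.1, 122.3]
ee_rot: [0.16, 0.945, 0.282, 0.048]
contact_force: [8.0, 28.9, 4.1]
gripper_width: 84.9
grasp_force: 0.0
```

```bash
python3 - <<'E'
from h import *
import cv2
go((-38,-2.5,154.5),0.57,13)
a=arm.get_image("side")[:,:,::-1][130:250,200:360]
cv2.imwrite("pics/push2.png",cv2.resize(a,None,fx=5,fy=5,interpolation=cv2.INTER_CUBIC))
E
```

```text
shift [ -1.2 -11.2  -5.2] turn [ 0.009 -0.    -0.   ] tcp [598.   -4.8 120.5]
state tcp bin [-21.3  -3.7 122.3] j [-0.04  0.44 -0.09 -0.68 -0.98 -1.49] F [ 8.  28.9  4.1] t 5.8 w 84.89796817989844
```

View pics/push2.png

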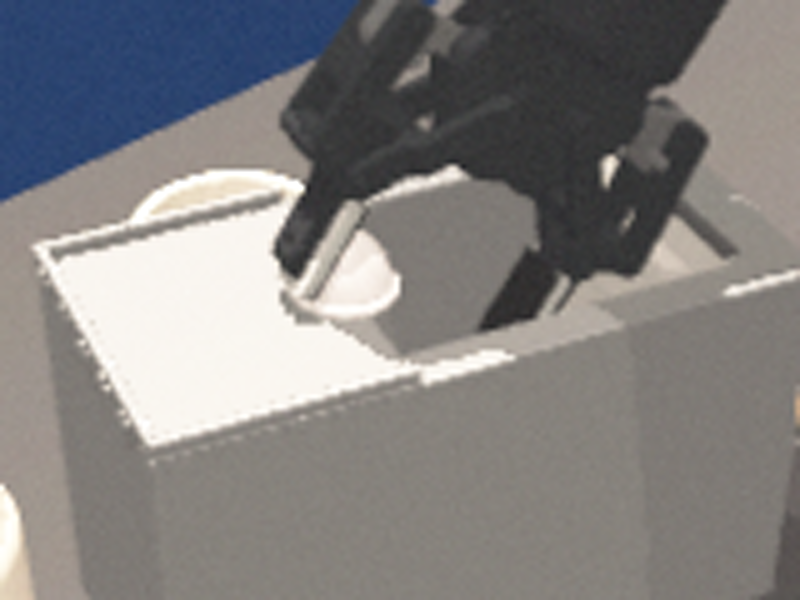

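The capsule at crop (350,275) is about half over the edge. The 30 N says the front knuckle has the flap near its stop. I'll ease the tilt about the rear tip so the front finger bears with its tip only, then finish the push.

```bash
python3 -c "
from h import *
s=arm.read_state();C=R.from_quat(s['ee_rot']).as_matrix()
print('rear now',w2b(s['position']+42.7*C[:,1]-13*C[:,2]).round(1))
go((-50,-3,155),0.45,13); go((-40,-3,155),0.45,13); go((-33,-3,155),0.45,13)"
```

```text
rear now [-49.9  -3.7 156.6]
shift [-0.8 -2.1 -4.2] turn [ 0.13  -0.001 -0.   ] tcp [600.2   3.  124.7]
state tcp bin [-21.3  -3.8 122.4] j [-0.04  0.44 -0.09 -0.68 -0.98 -1.49] F [ 7.3 25.9  4.9] t 5.85 w 85.1077860045106
shift [ -0.8 -10.5  -9.7] turn [ 0.13  -0.001 -0.   ] tcp [596.9  -6.4 124.7]
state tcp bin [-21.3  -3.8 122.4] j [-0.04  0.44 -0.09 -0.68 -0.98 -1.49] F [ 7.3 25.9  4.9] t 5.85 w 85.1077860045106
shift [ -0.8 -16.3 -13.5] turn [ 0.13  -0.001 -0.   ] tcp [594.6 -13.  124.7]
state tcp bin [-21.3  -3.8 122.4] j [-0.04  0.44 -0.09 -0.68 -0.98 -1.49] F [ 7.3 25.9  4.9] t 5.85 w 85.1077860045106
```

Request:
servo_tool(rows=[[[85,0,0.5,-1,0.04,0,0],[85,0,0.5,-2,0.08,0,0],[85,0,0.5,-3,0.12,0,0],[85,0,0.5,-3,0.12,0,0]]])

```text
clock: 6.35
position: [601.3, 3.7, 126.3]
ee_rot: [0.161, 0.961, 0.222, 0.04]
contact_force: [3.2, 19.9, 9.4]
gripper_width: 85.3
grasp_force: 7.7
```

```bash
python3 -c "
from h import *
s=arm.read_state();C=R.from_quat(s['ee_rot']).as_matrix()
print('rear now',w2b(s['position']+42.7*C[:,1]-13*C[:,2]).round(1))
go((-36,-3,155),0.45,13)"
```

```text
rear now [-50.9  -2.5 156.7]
shift [  0.8 -14.2  -5.2] turn [0.004 0.004 0.005] tcp [595.6 -10.2 124.7]
state tcp bin [-18.2  -2.2 126.3] j [ 0.03  0.42 -0.11 -0.53 -0.94 -1.64] F [ 3.2 19.9  9.4] t 6.35 w 85.31223920045144
```

```bash
python3 - <<'E'
from h import *
import cv2
a=arm.get_image("side")[:,:,::-1][140:220,240:360]
a=np.clip(a.astype(float)*1.3,0,255).astype(np.uint8)
cv2.imwrite("pics/push3.png",cv2.resize(a,(792,528),interpolation=cv2.INTER_CUBIC))
s=arm.read_state();C=R.from_quat(s["ee_rot"]).as_matrix();P=s["position"]
for y,b in((-42.7,13),(-57,13),(-57,40),(-57,60)): 
  X=P+y*C[:,1]-b*C[:,2]; print(y,b,w2b(X).round(0),((proj("side",X)[0]-[240,140])*6.6).round(0))
print(s["contact_force"],s["grasp_force"])
E
```

```text
-42.7 13 [ 26.  -2. 119.] [390. 353.]
-57 13 [ 39.  -2. 113.] [432. 360.]
-57 40 [ 51.  -2. 137.] [475. 275.]
-57 60 [ 59.  -2. 155.] [507. 211.]
[ 3.82734561 19.16790354  9.8885392 ] 7.801633891649544
```

View pics/push3.png

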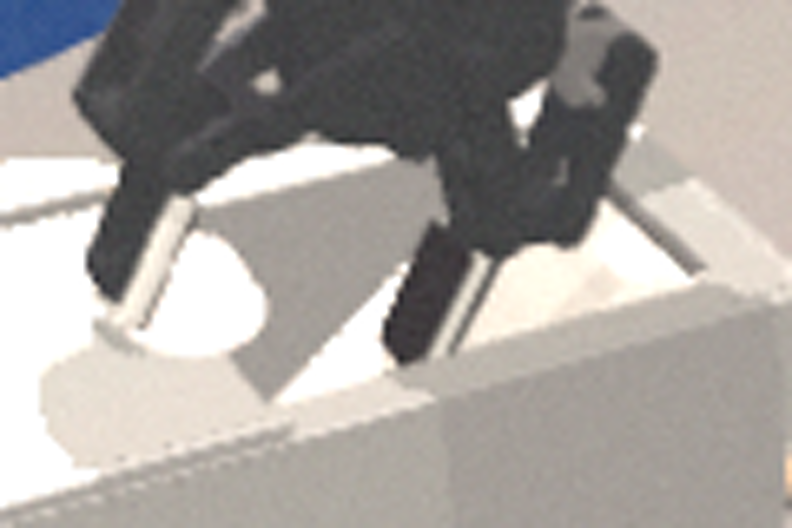

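The knuckle's lower end, at crop (580,245), reaches below the bin top near the hinge and is pressing there. Reducing the tilt to 0.28 rad lifts it clear, and the front tip on the press plate still keeps the flap about 0.6–0.8 rad open.

```bash
python3 -c "
from h import *
go((-50,-3,155),0.28,13); go((-36,-3,155),0.28,13)"
```

```text
shift [ 0.8 -3.1 -6.4] turn [0.175 0.004 0.004] tcp [598.7  -1.4 130.7]
state tcp bin [-18.2  -2.2 126.3] j [ 0.03  0.42 -0.11 -0.53 -0.94 -1.64] F [ 3.8 19.2  9.9] t 6.4 w 85.03415177890159
shift [  0.8 -15.7 -12.6] turn [0.175 0.004 0.004] tcp [594.1 -14.6 130.7]
state tcp bin [-18.2  -2.2 126.3] j [ 0.03  0.42 -0.11 -0.53 -0.94 -1.64] F [ 3.8 19.2  9.9] t 6.4 w 85.03415177890159
```

Request:
servo_tool(rows=[[[85,0,0,-1.5,0.045,0,0],[85,0,0,-3,0.09,0,0],[85,0,0,-4.5,0.135,0,0],[85,0,-0.5,-6,0.175,0,0],[85,0,-0.5,-6,0.175,0,0]]])

```text
clock: 7.02
position: [598.5, -3.8, 128.7]
ee_rot: [0.165, 0.977, 0.133, 0.024]
contact_force: [1.2, 6.1, 3.7]
gripper_width: 85.1
grasp_force: 3.0
```

```bash
python3 -c "
from h import *
s=arm.read_state();C=R.from_quat(s['ee_rot']).as_matrix()
print('rear now',w2b(s['position']+42.7*C[:,1]-13*C[:,2]).round(1))
go((-34,-3,155),0.28,13)"
```

```text
rear now [-47.8  -2.6 152.7]
shift [  0.6 -12.6  -5.6] turn [-0.008  0.003  0.003] tcp [593.4 -16.5 130.7]
state tcp bin [-10.2  -2.4 128.7] j [ 0.13  0.41 -0.15 -0.31 -0.91 -1.86] F [1.2 6.1 3.7] t 7.025 w 85.14680460456492
```

Request:
servo_tool(rows=[[[85,0,-2,-2.5,0,0,0],[85,0,-4,-3,0,0,0],[85,0,-6,-3.5,0,0,0],[85,0,-8,-4.5,0,0,0],[85,0,-10,-5,0,0,0],[85,0,-12,-5.5,0,0,0],[85,0,-12,-5.5,0,0,0]]])

```text
clock: 7.9
position: [595.1, -14.8, 130.7]
ee_rot: [0.166, 0.977, 0.135, 0.025]
contact_force: [3.8, 10.7, 1.5]
gripper_width: 85.1
grasp_force: 5.2
```

```bash
python3 - <<'E'
from h import *
import cv2
go((-30,-3,155),0.28,13)
a=arm.get_image("side")[:,:,::-1][140:220,240:360]
cv2.imwrite("pics/push4.png",cv2.resize(a,(792,528),interpolation=cv2.INTER_CUBIC))
b=cv2.imread("pics/push3.png")
g=cv2.cvtColor(a,cv2.COLOR_BGR2GRAY)
# brightness around where the capsule stood, coarse grid
print(g[28:64:3,10:64:3])
E
```

```text
shift [ 1.  -5.9 -1.6] turn [-0.004  0.004  0.001] tcp [592.1 -20.2 130.7]
state tcp bin [  1.3  -2.  130.7] j [ 0.11  0.4  -0.15 -0.31 -0.92 -1.84] F [ 3.8 10.7  1.5] t 7.9 w 85.07582311268992
[[239 218 193 251  88  51  54  93 175 232 195 152 127 122 120 121 122 123]
 [125 151 228 231  51  49  58 171  86 123 120 124 123 122 119 120 125 122]
 [231 230 232 177  55  53  94 171 119 124 122 123 123 124 123 124 120 123]
 [231 231 232 180  54  57 148 155 236 234 209 121 123 119 122 124 125 119]
 [232 230 230 212  50  55 167 135 236 238 230 179 122 121 122 123 124 216]
 [231 230 230 229  92  63 172 152 237 235 229 208 123 124 122 121 207 254]
 [231 232 232 232 162 165 167 227 227 229 224 205 121 123 121 204 254 247]
 [230 231 231 141 141 142 199 235 223 222 218 209 123 123 206 254 253 186]
 [232 232 230 233 140 139 139 146 173 208 218 169 123 152 254 254 210 189]
 [233 234 232 233 230 207 140 141 139 123 122 123 152 254 254 252 191 162]
 [231 231 231 242 221 141 140 141 141 137 120 153 254 237 172 141 143 142]
 [233 246 247 191 174 166 140 140 139 137 131 157 142 138 138 140 138 139]]
```

Request:
servo_tool(rows=[[[85,0,-2,-0.7,0,0,0],[85,0,-4,-1.2,0,0,0],[85,0,-6,-2,0,0,0],[85,0,-6,-2,0,0,0]]])

```text
clock: 8.45
position: [593.2, -20.8, 131.3]
ee_rot: [0.166, 0.977, 0.135, 0.025]
contact_force: [4.4, 11.0, 2.5]
gripper_width: 84.5
grasp_force: 5.1
```

```bash
python3 - <<'E'
from h import *
import cv2
go((-24,-3,155),0.28,13)
a=arm.get_image("side")[:,:,::-1][140:220,240:360]
cv2.imwrite("pics/push5.png",cv2.resize(a,(792,528),interpolation=cv2.INTER_CUBIC))
g=cv2.cvtColor(a,cv2.COLOR_BGR2GRAY)
print(g[28:64:3,10:76:3])
for x in(-30,-20,-10): print(x,proj("side",b2w(x,-3,152))-[240,140])
E
```

```text
shift [ 1.2 -5.7 -1. ] turn [-0.004  0.005  0.001] tcp [590.1 -25.9 130.7]
state tcp bin [  7.7  -1.8 131.3] j [ 0.1   0.4  -0.15 -0.31 -0.92 -1.83] F [ 4.4 11.   2.5] t 8.45 w 84.52799564122388
[[239 218 193 252 211  96  52  54 158 158 193 151 128 121 121 121 121 123
  125 123 120 113]
 [125 150 230 232 230  54  52  54 171  93 122 124 122 124 124 122 122 120
  123 122 127 128]
 [232 232 232 180 124  53  53  80 175 112 124 121 121 123 121 125 122 122
  123 124 251  47]
 [230 232 231 232 116  55  53 139 160 122 121 122 121 122 123 123 124 123
  122 239 173  41]
 [230 231 231 231 229  50  52 167 133 125 121 124 123 121 120 123 121 121
  152 248 134  46]
 [230 231 231 231 230 214  82 174  86 122 123 121 123 121 122 125 122 149
  252 188 185  48]
 [232 230 230 232 231 159 158 164 120 125 124 123 124 122 122 123 128 252
  247 188 185 183]
 [230 232 231 232 230 139 140 131 126 120 124 124 122 124 121 124 222 252
  186 187 183 186]
 [231 232 233 231 232 211 141 138 121 122 123 120 123 125 124 208 252 244
  185 183 171 149]
 [231 230 231 232 232 234 140 142 139 123 123 121 125 119 153 252 252 161
  146 140 141 140]
 [233 233 234 245 241 165 139 140 141 139 123 125 124 130 149 143 139 142
  140 141 140 136]
 [244 247 246 192 172 174 173 172 141 142 137 138 141 141 138 137 140 143
  128 125 124 121]]
-30 [[30.17226308 46.27252384]]
-20 [[35.61526749 44.80561821]]
-10 [[41.00457292 43.3531846 ]]
```

The bright capsule blob has disappeared from between the pad and the deck edge, so it dropped in. I'll hold briefly, then lift straight up so the flap follows the finger shut.

Request:
servo_tool(rows=[[[85,0,0,0,0,0,0],[85,0,0,0,0,0,0],[85,0,0,0,0,0,0],[85,0,2,-7,0,0,0],[85,0,4,-14,0,0,0],[85,0,6.5,-23,0,0,0],[85,0,10,-35,0,0,0],[85,0,17,-60,0,0,0],[85,0,28,-100,0,0,0],[85,0,42,-150,0,0,0]]])

```text
clock: 9.75
position: [589.4, -24.0, 285.7]
ee_rot: [0.166, 0.977, 0.132, 0.021]
contact_force: [1.5, -0.4, 0.9]
gripper_width: 85.1
grasp_force: 0.0
```

Request:
servo_tool(rows=[[[85,40,-40,0,0,0,0],[85,80,-80,0,0,0,0],[85,120,-120,0,0,0,0],[85,160,-160,0,0,0,0],[85,160,-160,0,0,0,0],[85,160,-160,0,0,0,0]]])

```text
clock: 10.5
position: [389.1, -116.1, 243.2]
ee_rot: [0.166, 0.977, 0.133, 0.023]
contact_force: [0.3, 0.2, 0.6]
gripper_width: 85.4
grasp_force: 0.0
```

```bash
python3 - <<'E'
from h import *
import cv2
a=arm.get_image("side")[:,:,::-1]; b=arm.get_image("top")[:,:,::-1]
cv2.imwrite("pics/fin.png",np.hstack([cv2.resize(a[130:290,140:400],(400,246)),cv2.resize(b[110:290,190:420],(400,313))[:246]]))
b0=cv2.imread("pics/top0.png"); 
s=arm.read_state(); print(s["clock"],s["contact_force"],w2b(s["position"]).round())
E
```

```text
10.6 [-0.56695753 -0.0465613   0.00899967] [ 164. -162.  243.]
```

View pics/fin.png

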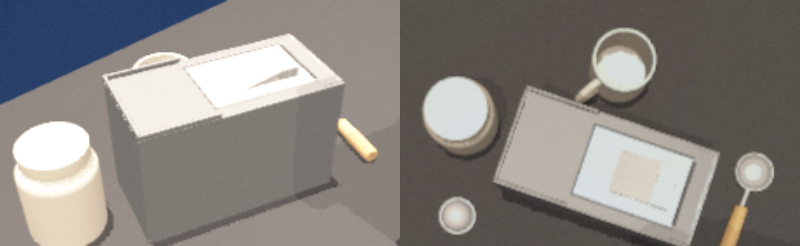

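In the final picture the deck is empty, the flap is shut and level (top view around (635,175)), and the mug, canister and spoon haven't moved. The arm is clear of everything.

```bash
python3 -c "
from bench import arm
print(arm.job_done())"
```

```text
the job is handed in; nothing more can be done
None
```

I handed the job in at about 10.6 s of robot time: the capsule was pushed off the deck edge and dropped into the bin while the other finger held the flap open, the flap is shut again, and the mug, canister and spoon look unmoved; partway through, the gripper's linkage pressed the flap at about 30 N (limit 40 N) until I reduced the tilt.

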